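Close the dish carrier and tuck its flap under the lip

TASK

Two alike low carriers with raised cover flaps stand on the table; one holds a petri dish, the other is empty. With the fingertips fold the flap of the carrier that holds the dish down over it and, keeping it pressed down, push it forward by its thumb step until its edge is fully home beneath the retaining lip, so that it stays shut by itself when you let go. Work gently, grasp and lift nothing, and leave the empty carrier's flap and the other things on the table as they are.

Things in the scene. Friction and masses are not known exactly. Their poses are not given: they have to be found in the camera images.
- dish_carrier: Low grey tray, 160 x 116 x 36 mm, fixed to the table, that holds the petri dish. Origin: underside, below the centre of the dish pocket; +x points from the hinge end to the lip end, z up. A white flap is hinged at its -x end (hinge line along y at x = -74, z = 26 mm, before it is pushed forward). Side walls 22 mm high; hinge ears 34 mm high at y = +-55 mm.
- dish_lip (a point): Middle of the nose of the dish carrier's fixed retaining lip, a bar 116 mm wide across the +x end, at carrier x = 42, z = 36 mm. The nose flares upward; from x = 48 mm on the lip's underside lies at z = 31 mm, its top at 36 mm; the riser behind it starts at x = 61 mm.
- spare_carrier: The same kind of carrier, same size and axes, fixed to the table, without a dish. To be left as it is.
- dish_flap (a joint): Hinge angle of the dish carrier's flap, rad: 0 = flat over the tray (stop), 1.57 = upright, 1.95 = leaning back. Unless held or tucked, a spring lifts it to about 1.2; under 1.5 N at the thumb step keeps it flat. The leaf is 4 mm thick, 102 mm wide, its free edge 114 mm from the hinge line.
- dish_step (a point): Middle of the foot of the thumb step on the outer face of the flap (the top when folded), 72 mm from the hinge line, z = 28 mm when flat. The step is 60 mm wide and 7 mm high; its upright face looks to the hinge; on the other side it slopes down to the leaf. x of its frame points away from the hinge, z out of the outer face.
- dish_slide (a joint): How far the flap with its hinge pin has been pushed along its slots to the lip, m: 0 at the start, 0.016 fully home (stop). It takes about 4 to 6 N along the carrier's +x and stays where left. At 0 the flat flap's edge is 2 mm short of the lip's nose; at 0.016 it is 8 mm beneath the lip's straight part. Pushed forward while the flap is up, the flap lands on top of the lip.
- dish_edge (a point): Middle of the free edge of the dish carrier's flap, 114 mm from the hinge line, half way through its thickness; z = 26 mm when folded flat. x of its frame points away from the hinge, z out of the outer face.
- spare_edge (a point): The same point on the flap of the empty carrier; leave it where it is.
- dish: Clear petri dish with reddish specks, 92 mm across, 13 mm high, loose in the pocket of its carrier on the 4 mm floor; origin in the middle of its underside.
- vial: Small capped glass vial, 25 mm across, 57 mm high, loose, standing beyond and between the carriers; bystander. Origin in the middle of its underside.
- eraser: Eraser, 20 x 42 x 13 mm, loose, lying on the robot's side between the carriers; bystander. Origin in the middle of its underside.
- bottle: Drink bottle, 65 mm across, 214 mm high, loose, to the right; bystander. Origin in the middle of its underside.
- beaker: Beaker, 65 mm across, 65 mm high, loose, at the back on the right; bystander. Origin in the middle of its underside.
Things that resemble listed ones, but are neither listed nor needed, are in the scene too. Leave any green or pink look-alike of the dish_carrier alone. What is shaped like the dish but blue is not meant.

How it is judged:
On the way, in this order (a step that is already met when the one before it is completed fails the run):
1. the dish carrier's flap is folded down flat in front of the lip, not yet pushed forward (value of joint dish_flap below 0.1 rad and value of joint dish_slide below 0.007 m), for 0.04 s.
2. the flap is pushed forward beneath the lip (value of joint dish_flap below 0.06 rad and value of joint dish_slide above 0.012 m), for 0.2 s.
At the end, for the whole second after the job is handed in: The loaded carrier's flap lies flat (under 0.06 rad), at least 12 of 16 mm toward the lip with its edge beneath it, and stays so; the dish lies within 15 mm of its carrier's origin; the empty carrier's flap edge is within 20 mm and each bystander within 30 mm of its start (all of step 2 and z of dish_edge in the frame of dish_carrier below 0.031 m and x of dish_edge in the frame of dish_carrier above 0.051 m and velocity of joint dish_flap between -0.05 and 0.05 rad/s and distance of spare_edge from where it was at the start of the episode below 0.02 m and distance between dish and dish_carrier below 0.015 m and distance of each of vial, eraser, bottle, beaker from where it was at the start of the episode below 0.03 m); the robot touches nothing.
It fails at once if the empty carrier's flap is moved by more than 20 mm (distance of spare_edge from where it was at the start of the episode above 0.02 m).
It fails at once if the dish is lifted (more than 10 mm) (z of dish in the frame of dish_carrier above 0.014 m).
It fails at once if the fingers touch the dish (contact force between the fingers and dish above 1 N).
It fails at once if the dish carrier is pressed, pushed or pinched with more than 35 N (contact force between the fingers and dish_carrier above 35 N).
It fails at once if a bystander is moved by more than 30 mm (distance of any of vial, eraser, bottle, beaker from where it was at the start of the episode above 0.03 m).
It also fails if it takes over 45 s, if anything falls off the work surface, if the arm or the gripper's body presses on something with over 40 N, if the wrist force passes 120 N, or if a joint passes its speed limit or range.

ROBOT

A 6-joint arm with a two-finger parallel gripper is mounted at the origin on a cart in front of the work surface, level with it; the furniture and walls round the work are solid. World frame = base frame: x ahead of the robot, y to its left, z up, the work surface at z = 0. Lengths are in m, angles in rad, forces in N, time in s.
With the tool pointing down it reaches from about 0.3 to 0.85 m from the base axis. Payload 4.2 kg.
Tool frame: the origin (TCP) lies midway between the tips of the shut fingers; the grasp point (between the pads) lies grip_point_offset behind it (grip_point_offset is the distance from the TCP to the grasp point, in m); z points along the fingers, y is the line along which they close (so a half turn about z gives the same grasp; the last joint's range is limited). The gripper opens to 91 mm and grips with 3 to 60 N. Pads are 32 mm wide; open, the fingers measure 118 mm over their backs; the gripper's body (76 mm by 178 mm) begins 60 mm behind the grasp point.
Start: joints at [-1.314, 0.32, 1.565, -0, 1.257, -0.02], TCP at [0.157, -0.553, 0.214] pointing down, gripper open.
Joint ranges: [-3.11, 3.11], [-0.84, 2.01], [0.21, 2.61], [-1.34, 4.49], [0.05, 2.63], [-2.56, 2.56]. Speed limits (rad/s): [2.57, 2.57, 3.14, 3.14, 3.14, 3.14].

INTERFACE

Orientations are given as [roll, pitch, yaw] about the fixed x, y, z axes, in that order (R = Rz(yaw) Ry(pitch) Rx(roll)).
In Python, from rig import read_state, grab_frame, close_job, find_in, silhouettes, grip_point_offset gives the robot as it stands.
- The arm moves only by the tool jog_arm, never from a script. Its argument "plan" is a list of rows, each an object with "translation": the shift along the tool's x, y, z scaled (see below), a list of three; "dr": the turn, a rotation vector about the tool's x, y, z scaled (see below), a list of three; "gripper": the gripper's target within -1 to 1 (fully open at 1, half-way at 0, shut at -1). A call has 1 to 5 rows; each row shifts and turns the commanded pose from where the row before left it, along the tool's axes as they then stand; what a row does not reach is not made up. The controller multiplies each number of a shift by 1000 mm and each number of a turn by 120 degrees. A row lasts 1/10 s, in which the tool goes at most 50 mm and 8.59 degrees, less where a joint would pass 70% of its speed; a pose out of reach is approached as far as the arm can. A call with a number of a shift or a turn outside -1 to 1 is refused whole. A call with a gripper value outside its range is refused whole. The fingers move at their own pace and stop on an object; the grip force is fixed at half the most. Time passes only in rows, so rows that do not move let the fingers close. It gives the time, the measured TCP pose, the force, the opening and the grip force at its end, in the units of the state.
- read_state(): the state, without advancing time (a new reading comes with each control period).
- grab_frame(name): name is "scene" or "top" or "wrist"; returns a dict with "pixels" (400x640x3 uint8, red, green, blue), "mtx" (3x3 intrinsics, pixels), "distortion" ([k1, k2, p1, p2, k3] as OpenCV has them; the pictures are not rectified), "extrinsics" (4x4, takes a point from world to camera coordinates); the wrist camera has in their place "tool_from_camera" (4x4, takes a point from camera to tool coordinates, whose origin is the TCP and whose axes are the flange's). Camera axes: x right, y up, looking along -z (the intrinsics and any distortion apply to the point x, -y, -z); pixel columns grow to the right and rows downward; lengths in m; the calibration is good to about 2 mm. A picture is of the moment at which its call begins: read the wrist's pose just before it. There is no depth.
- close_job(): hands the job in; it is judged then, once.
Trained networks look in the newest picture that a camera, given by its name, has taken for a name from the list of things; names that differ only in an ending like _2 or _b are one class to them, and where a whole thing is asked for, a point or a joint stands for the part that bears it (a point fixed in the world has none). Each returns a list of dicts, best first, with "conf" (0 to 1); they miss things now and then, are a little off and sometimes report something else, mostly with a low value. They report only what shows in the picture. A call takes as long as a camera call. They do not tell look-alikes from the thing itself.
- find_in(query, camera): "centre" ([column, row] in pixels, amid what is visible of it).
- silhouettes(query, camera): "mask" (400x640 bool, what is visible of it) and "centre" ([column, row] in pixels, amid what is visible of it).
The state is a dict: "t": time; "q": joint angles; "joint_velocities": joint speeds; "tau": joint torques, N m; "tcp_pos": TCP position; "eef_rot": TCP orientation; "wrist_force": force on the tool from outside, world axes, zero at the start; "torque": the same for the moment, N m; "gripper_width": opening from 0.0 (shut) to 1.0 (fully open); "gripper_force": force on a finger pad.
Only numpy, scipy, OpenCV 4.12 (cv2) and the standard library are available. Lean on these libraries where they do the work, as an engineer would, in place of code of your own. Each camera call takes 0.05 s, during which the arm holds its last target. There are 200 camera calls.

## Working session

There is one attempt and no reset: what is moved stays moved. The work goes in short steps, Python scripts to look and compute and a tool call to move; the robot and the scene stay as the last step left them, time stands still between calls to the robot, and variables do not carry over. Pictures are saved under pics/ and viewed, at most 10 in all, crops included, and the job is handed in when it is done.

Besides the shell and the picture viewer there is one more tool, called as name(argument=value, ...) on one line, values as JSON. jog_arm: Moves the arm, as the interface text tells. Shifts and turns lie within -1 to 1; 1 stands for 1000 mm of shift or 120 degrees of turn. Its arguments: {"type":"object","properties":{"plan":{"type":"array"}},"required":["plan"]}

```bash
mkdir -p pics
python3 - <<'E'
from rig import *
import cv2,numpy as np
print(read_state(),grip_point_offset)
for c in("scene","top"):
    f=grab_frame(c);cv2.imwrite(f"pics/{c}.png",f["pixels"][:,:,::-1])
    print(c,f["mtx"].tolist(),f["distortion"],np.round(f["extrinsics"],4).tolist())
    for q in("dish_carrier","dish_flap","dish_lip","dish_step","dish_edge","dish","vial","eraser","bottle","beaker"):
        try: print(q,[(np.round(d["centre"]).tolist(),round(d["conf"],2)) for d in find_in(q,c)])
        except Exception as e: print(q,e)
E
```

```text
{'t': 0.0, 'q': array([-1.31402555e+00,  3.20294643e-01,  1.56566324e+00, -2.36254070e-05,
        1.25741121e+00, -2.00101829e-02]), 'joint_velocities': array([ 0.00032339,  0.00311159,  0.00042525,  0.00035882,  0.00310612,
       -0.00201621]), 'tau': array([-2.77563711e-03, -4.12461805e+01, -2.31975049e+01,  7.29386578e-02,
        4.58523142e-02, -1.35698524e-04]), 'tcp_pos': array([ 0.1569843 , -0.5526301 ,  0.21312485]), 'eef_rot': array([-3.13981612e+00, -1.30871652e-05,  2.76788251e-01]), 'wrist_force': array([-0.81709614, -0.06233893, -0.55431458]), 'torque': array([-0.06219638,  0.04047009, -0.00887301]), 'gripper_force': 0.0, 'gripper_width': 0.9992451385280212} 0.0188
scene [[379.22100687000784, 0.0, 323.9297124764925], [0.0, 379.22100687000784, 195.1003027934622], [0.0, 0.0, 1.0]] [-0.0022573  0.         0.         0.         0.       ] [[-0.8586, -0.5125, 0.0147, 0.4455], [0.3807, -0.618, 0.6878, -0.3233], [-0.3434, 0.5962, 0.7257, -0.7128], [0.0, 0.0, 0.0, 1.0]]
dish_carrier [([319.0, 345.0], 0.96), ([349.0, 181.0], 0.81), ([409.0, 224.0], 0.59), ([361.0, 160.0], 0.53
[... 838 characters left out ...]
.1406, -0.0251, 0.9898, -1.3092], [0.0, 0.0, 0.0, 1.0]]
dish_carrier [([220.0, 245.0], 0.96), ([340.0, 258.0], 0.95), ([363.0, 190.0], 0.76)]
dish_flap [([218.0, 250.0], 0.96), ([343.0, 257.0], 0.92), ([369.0, 198.0], 0.6), ([402.0, 144.0], 0.36)]
dish_lip [([360.0, 193.0], 0.94), ([339.0, 258.0], 0.68), ([219.0, 245.0], 0.58)]
dish_step [([342.0, 258.0], 0.95), ([222.0, 247.0], 0.71), ([368.0, 199.0], 0.65)]
dish_edge [([217.0, 247.0], 0.78), ([343.0, 258.0], 0.6), ([367.0, 199.0], 0.54)]
dish [([306.0, 176.0], 0.88), ([357.0, 174.0], 0.73), ([430.0, 183.0], 0.42), ([366.0, 196.0], 0.15)]
vial [([285.0, 148.0], 0.63)]
eraser []
bottle [([430.0, 180.0], 0.85)]
beaker [([402.0, 143.0], 0.62)]
```

View pics/scene.png

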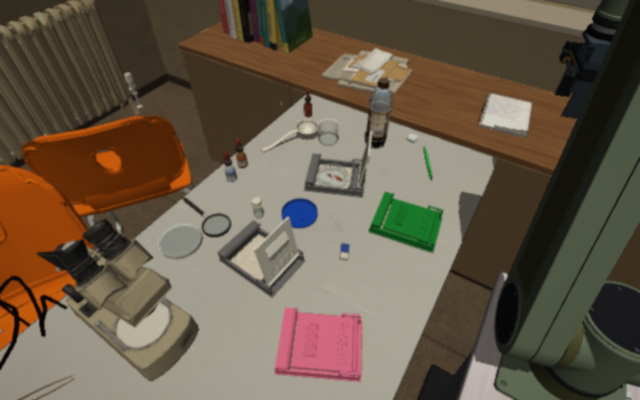

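View pics/top.png

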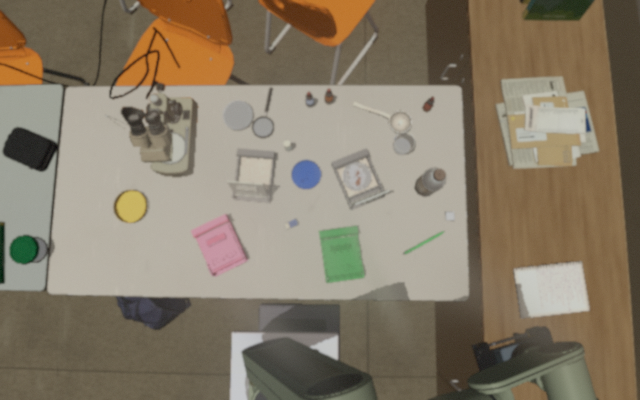

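The grey carriers are at scene (262,257) / top (253,176), which looks empty, and at scene (336,178) / top (358,180), which has reddish specks. The pink and green ones are look-alikes, and the blue disc isn't meant. I'll confirm on an enlarged crop.

Run:
```python
import cv2,numpy as np
a=cv2.imread("pics/top.png")[140:220,320:400]
b=cv2.imread("pics/scene.png")[120:210,290:390]
r=lambda i,w,h:cv2.resize(i,(w,h),interpolation=cv2.INTER_CUBIC)
cv2.imwrite("pics/crop.png",np.hstack([r(a,400,400),r(b,400,360) if 0 else cv2.copyMakeBorder(r(b,400,360),0,40,0,0,0)]))
```

```text
(no output)
```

View pics/crop.png

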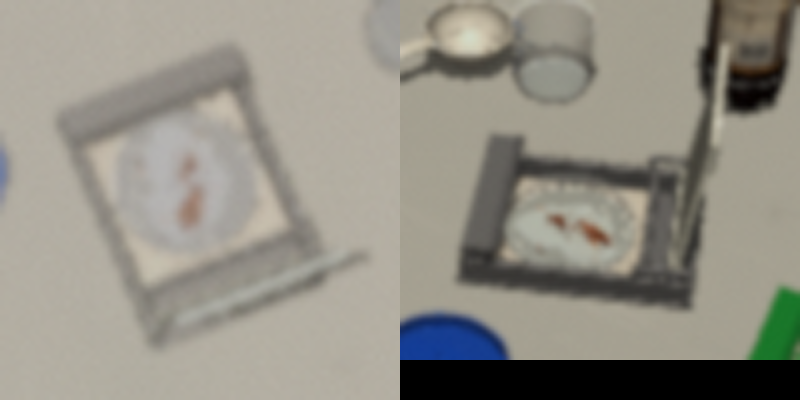

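Confirmed: the carrier at top (358,180) holds the speckled dish. Its lip is on the far side and its upright flap is hinged on the robot's side. Next is a rough pose.

```bash
cat > h.py <<'E'
from rig import *
import cv2,numpy as np
F=np.diag([1.,-1,-1])
def ray(uv,K,D,Twc):  # Twc: cam(x right,y up)->world
    n=cv2.undistortPoints(np.array([[uv]],float),np.array(K),np.array(D,float)).ravel()
    d=Twc[:3,:3]@(F@[n[0],n[1],1]); return Twc[:3,3],d
def atz(uv,z,K,D,Twc):
    o,d=ray(uv,K,D,Twc); return o+d*(z-o[2])/d[2]
def proj(P,K,D,Twc):
    T=np.linalg.inv(Twc); p=(T[:3,:3]@np.atleast_2d(P).T).T+T[:3,3]
    return cv2.projectPoints((F@p.T).T.copy(),np.zeros(3),np.zeros(3),np.array(K),np.array(D,float))[0].reshape(-1,2)
def Rrpy(r):
    from scipy.spatial.transform import Rotation as R
    return R.from_euler("xyz",r).as_matrix()
E
python3 - <<'E'
from h import *
for c,o,s,pts in (("top",(320,140),(5,5),{"lipFL":(58,112,.036),"lipFR":(240,45,.036),"noseL":(78,148,.036),"noseR":(252,82,.036),"hinL":(155,345,.034),"hinR":(322,280,.034),"dish":(190,182,.012)}),
  ("scene",(290,120),(4,4),{"lipFarL":(487-400,135,.036),"lipnoseR":(520-400,140,.036),"lipFR":(465-400,262,.036),"dish":(568-400,235,.012)})):
    f=grab_frame(c);T=np.linalg.inv(f["extrinsics"])
    for k,(u,v,z) in pts.items():
        print(c,k,np.round(atz((o[0]+u/s[0],o[1]+v/s[1]),z,f["mtx"],f["distortion"],T),4))
    if c=="top":
        for k,p in dict(dish=(357,174),vial=(285,148),bottle=(430,180),beak=(402,143),blue=(306,176),eraser=(292,223),green=(342,255)).items(): print(k,np.round(atz(p,.0,f["mtx"],f["distortion"],T),3))
E
```

```text
top lipFL [ 0.6597 -0.1382  0.036 ]
top lipFR [ 0.7016 -0.2492  0.036 ]
top noseL [ 0.6374 -0.1504  0.036 ]
top noseR [ 0.6785 -0.2563  0.036 ]
top hinL [ 0.5174 -0.1967  0.034 ]
top hinR [ 0.557  -0.2973  0.034 ]
top dish [ 0.621  -0.2197  0.012 ]
dish [ 0.631 -0.217  0.   ]
vial [0.714 0.009 0.   ]
bottle [ 0.612 -0.444  0.   ]
beak [ 0.73  -0.359  0.   ]
blue [ 0.624 -0.059  0.   ]
eraser [ 0.477 -0.017  0.   ]
green [ 0.381 -0.17   0.   ]
scene lipFarL [ 0.7024 -0.2393  0.036 ]
scene lipnoseR [ 0.6798 -0.247   0.036 ]
scene lipFR [ 0.6473 -0.1247  0.036 ]
scene dish [ 0.6148 -0.2034  0.012 ]
```

jog_arm(plan=[{"translation":[0,0,0],"dr":[0,0,-0.04],"gripper":-1},{"translation":[0.045,-0.017,0],"dr":[0,0,0],"gripper":-1},{"translation":[0.045,-0.017,0],"dr":[0,0,0],"gripper":-1},{"translation":[0.045,-0.017,0],"dr":[0,0,0],"gripper":-1},{"translation":[0.045,-0.017,0],"dr":[0,0,0],"gripper":-1}])

```text
t: 1.7
tcp_pos: [0.3026, -0.4248, 0.2141]
eef_rot: [3.141, -0.0, 0.36]
wrist_force: [0.4, -0.6, -0.4]
gripper_width: 0.594
gripper_force: 0.0
```

jog_arm(plan=[{"translation":[0.045,-0.017,0],"dr":[0,0,0],"gripper":-1},{"translation":[0.045,-0.017,0],"dr":[0,0,0],"gripper":-1},{"translation":[0.045,-0.017,0],"dr":[0,0,0],"gripper":-1},{"translation":[0.045,-0.017,0],"dr":[0,0,0],"gripper":-1},{"translation":[0,0,0],"dr":[0,0,0],"gripper":-1}])

```text
t: 2.2
tcp_pos: [0.4497, -0.2952, 0.214]
eef_rot: [-3.141, -0.002, 0.367]
wrist_force: [-0.4, -1.0, -1.0]
gripper_width: 0.155
gripper_force: 0.0
```

Run:
```python
from h import *
s=read_state();print(s["t"],s["tcp_pos"],s["eef_rot"],s["gripper_width"],s["wrist_force"])
f=grab_frame("wrist");cv2.imwrite("pics/w.png",f["pixels"][:,:,::-1])
np.set_printoptions(suppress=True);print(f["mtx"],f["distortion"],np.round(f["tool_from_camera"],4))
np.savez("w.npz",K=f["mtx"],D=f["distortion"],T=f["tool_from_camera"],p=s["tcp_pos"],r=s["eef_rot"])
```

```text
2.2 [ 0.44973818 -0.29523667  0.21396099] [-3.14120592e+00 -2.43101640e-03  3.66801940e-01] 0.15457699118238996 [-0.37416913 -1.02743564 -0.95148907]
[[302.80357804   0.         319.81194795]
 [  0.         302.80357804 202.79157904]
 [  0.           0.           1.        ]] [-0.04684677  0.          0.          0.          0.        ] [[-0.0008  0.9553  0.2957  0.0837]
 [ 1.      0.0009 -0.0002 -0.    ]
 [-0.0004  0.2957 -0.9553 -0.1703]
 [ 0.      0.      0.      1.    ]]
```

View pics/w.png

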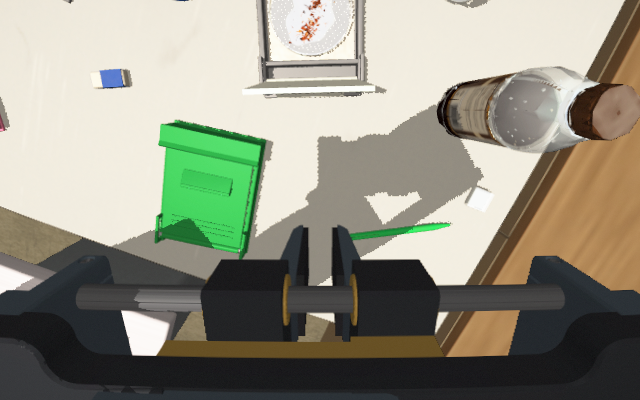

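Run:
```python
from h import *
w=np.load("w.npz");B=np.eye(4);B[:3,:3]=Rrpy(w["r"]);B[:3,3]=w["p"];T=B@w["T"]
a=np.radians(20.7);Rc=np.array([[np.cos(a),-np.sin(a)],[np.sin(a),np.cos(a)]]);o=np.array([.619,-.217])
for n,uv,z in (("edgeL",(244,91),.132),("edgeR",(376,89),.132),("edgeL",(244,91),.14),("earL",(264,78),.034),("earR",(362,77),.034),("dish",(312,18),.012)):
    P=atz(uv,z,w["K"],w["D"],T);print(n,z,np.round(P,3),np.round((Rc.T@(P[:2]-o))*1000,1))
for th in (1.57,1.75,1.95):
    C=[(-.074+.114*np.cos(th),y,.026+.114*np.sin(th)) for y in(.051,-.051)]
    C=[[*(o+Rc@np.array(c[:2])),c[2]] for c in C];print(th,proj(C,w["K"],w["D"],T).round(1).tolist())
```

```text
edgeL 0.132 [ 0.52  -0.204  0.132] [-88.1  47. ]
edgeR 0.132 [ 0.559 -0.301  0.132] [-86.2 -57.2]
edgeL 0.14 [ 0.52  -0.206  0.14 ] [-88.6  45.1]
earL 0.034 [ 0.538 -0.197  0.034] [-69.   47.7]
earR 0.034 [ 0.576 -0.296  0.034] [-67.6 -58.5]
dish 0.012 [ 0.616 -0.222  0.012] [-4.3 -3.9]
1.57 [[235.1, 70.6], [370.6, 71.0]]
1.75 [[237.5, 99.0], [369.0, 99.4]]
1.95 [[241.3, 127.3], [366.5, 127.8]]
```

The wrist view shows the flap edge at (244,91)–(376,89) and the dish at (312,18). That puts the carrier origin near (0.621,-0.222) at yaw 20°, with the flap at about 1.69 rad. I'll descend behind the flap.

jog_arm(plan=[{"translation":[0,-0.008,0.045],"dr":[0,0,0],"gripper":-1},{"translation":[0,0,0.045],"dr":[0,0,0],"gripper":-1},{"translation":[0,0,0.045],"dr":[0,0,0],"gripper":-1},{"translation":[0.02,0,0.003],"dr":[0,0,0],"gripper":-1},{"translation":[0,0,0],"dr":[0,0,0],"gripper":-1}])

```text
t: 2.75
tcp_pos: [0.4616, -0.2848, 0.0745]
eef_rot: [-3.14, 0.001, 0.36]
wrist_force: [-0.8, 0.3, 1.3]
gripper_width: 0.001
gripper_force: 0.0
```

```bash
cat >> h.py <<'E'
def where():
    s=read_state();a=np.radians(20);p=s["tcp_pos"];c,n=np.cos(a),np.sin(a);f=s["wrist_force"]
    R=np.array([[c,n],[-n,c]])
    print(s["t"],"carr mm",np.round(1000*R@(p[:2]-[.621,-.222]),1),"z",round(p[2]*1000,1),"F",np.round(R@f[:2],1),round(f[2],1),"rot",np.round(s["eef_rot"],3),s["gripper_width"].round(2))
E
python3 -c "from h import *;where()"
```

```text
Traceback (most recent call last):
  File "h.py", line 18, in where
    print(s["t"],"carr mm",np.round(1000*R@(p[:2]-[.621,-.222]),1),"z",round(p[2]*1000,1),"F",np.round(R@f[:2],1),round(f[2],1),"rot",np.round(s["eef_rot"],3),s["gripper_width"].round(2))
                                                                                                                                                               ^^^^^^^^^^^^^^^^^^^^^^^^
AttributeError: 'float' object has no attribute 'round'
```

jog_arm(plan=[{"translation":[0.02,-0.003,0],"dr":[0,0,0],"gripper":-1},{"translation":[0.02,0,0],"dr":[0,0,0],"gripper":-1},{"translation":[0.015,0,0],"dr":[0,0,0],"gripper":-1},{"translation":[0.01,0,0],"dr":[0,0,0],"gripper":-1},{"translation":[0.007,0,0],"dr":[0,0,0],"gripper":-1}])

```text
t: 3.25
tcp_pos: [0.5286, -0.2565, 0.0765]
eef_rot: [3.141, -0.0, 0.361]
wrist_force: [-0.4, -0.6, -0.4]
gripper_width: 0.004
gripper_force: 0.1
```

```bash
sed -i 's/,s\["gripper_width"\].round(2)//' h.py; python3 -c "
from h import *
where()
f=grab_frame('scene')['pixels'][120:210,290:390,::-1]
g=grab_frame('wrist')['pixels'][:,:,::-1]
cv2.imwrite('pics/s2.png',np.hstack([cv2.resize(f,(400,360),interpolation=2),cv2.resize(g[:225],(400,360))]))"
```

```text
3.25 carr mm [-98.6  -0.8] z 76.5 F [-0.6 -0.5] -0.4 rot [ 3.141 -0.     0.361]
```

View pics/s2.png

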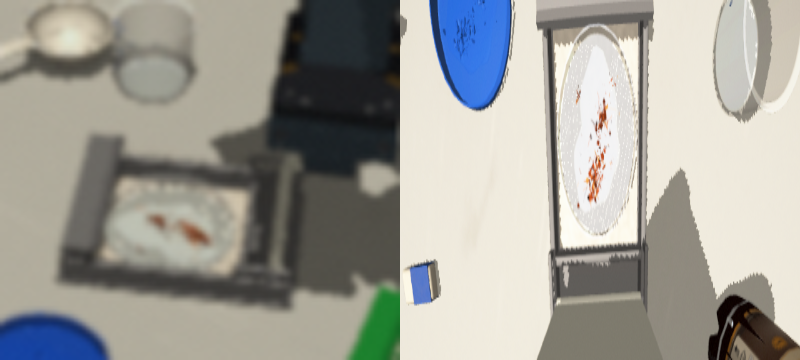

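The flap is upright with the fingers behind it, and the whole tray shows in the wrist view. I'll refine the pose from that.

Run:
```python
from h import *
w=np.load("w.npz");s=read_state();B=np.eye(4);B[:3,:3]=Rrpy(s["eef_rot"]);B[:3,3]=s["tcp_pos"];T=B@w["T"]
grab_frame("wrist")
print([(d["centre"],d["conf"]) for d in find_in("dish","wrist")][:3])
a=np.radians(20);R=np.array([[np.cos(a),np.sin(a)],[-np.sin(a),np.cos(a)]])
for n,uv,z in (("noseL",(219,15.6),.036),("noseR",(400,11.5),.036),("wallL",(240,140),.022),("wallR",(394,140),.022),("dish",(318,81),.015)):
    P=atz(uv,z,w["K"],w["D"],T);print(n,np.round(P,3),np.round(R@(P[:2]-[.621,-.222])*1000,1))
```

```text
[([314.0, 77.2], 0.75), ([116.7, 24.2], 0.64)]
noseL [ 0.638 -0.148  0.036] [41.5 63.8]
noseR [ 0.68  -0.252  0.036] [ 44.9 -48.8]
wallL [ 0.566 -0.18   0.022] [-36.7  58.6]
wallR [ 0.606 -0.285  0.022] [-35.5 -54.3]
dish [ 0.625 -0.219  0.015] [4.9 1.8]
```

jog_arm(plan=[{"translation":[0.006,0,0],"dr":[0,0,0],"gripper":-1},{"translation":[0.006,0,0],"dr":[0,0,0],"gripper":-1},{"translation":[0.006,0,0.001],"dr":[0,0,0],"gripper":-1},{"translation":[0.006,0,0.002],"dr":[0,0,0],"gripper":-1},{"translation":[0.006,0,0.002],"dr":[0,0,0],"gripper":-1}])

```text
t: 3.95
tcp_pos: [0.5568, -0.2453, 0.0708]
eef_rot: [3.141, 0.0, 0.361]
wrist_force: [-0.3, -1.0, -0.2]
gripper_width: 0.003
gripper_force: 0.2
```

jog_arm(plan=[{"translation":[0.006,0,0.004],"dr":[0,0,0],"gripper":-1},{"translation":[0.006,0,0.004],"dr":[0,0,0],"gripper":-1},{"translation":[0.004,0,0.005],"dr":[0,0,0],"gripper":-1},{"translation":[0.004,0,0.005],"dr":[0,0,0],"gripper":-1},{"translation":[0.003,0,0.006],"dr":[0,0,0],"gripper":-1}])

```text
t: 4.45
tcp_pos: [0.5782, -0.2372, 0.0465]
eef_rot: [3.141, -0.0, 0.361]
wrist_force: [0.1, 1.2, 0.9]
gripper_width: 0.006
gripper_force: 0.4
```

```bash
python3 -c "
from h import *
where()
f=grab_frame('scene')['pixels'][120:210,290:390,::-1]
g=grab_frame('wrist')['pixels'][:,:,::-1]
cv2.imwrite('pics/s3.png',np.hstack([cv2.resize(f,(400,360),interpolation=2),cv2.resize(g[:225],(400,360))]))"
```

```text
4.45 carr mm [-45.4   0.3] z 46.5 F [0.5 1.1] 0.9 rot [ 3.141 -0.     0.361]
```

View pics/s3.png

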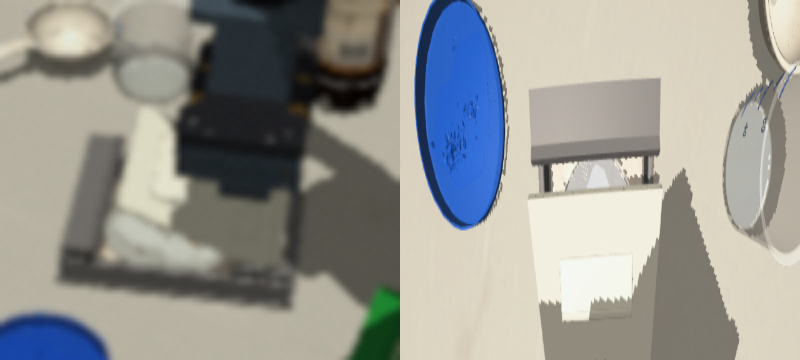

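The flap is about half folded, with the edge in front of the lip and the fingers behind the step. I'll continue down.

jog_arm(plan=[{"translation":[0.002,0,0.004],"dr":[0,0,0],"gripper":-1},{"translation":[0.002,0,0.004],"dr":[0,0,0],"gripper":-1},{"translation":[0.001,0,0.004],"dr":[0,0,0],"gripper":-1},{"translation":[0,0,0.003],"dr":[0,0,0],"gripper":-1},{"translation":[0,0,0],"dr":[0,0,0],"gripper":-1}])

```text
t: 5.05
tcp_pos: [0.5825, -0.2356, 0.0315]
eef_rot: [-3.141, 0.0, 0.36]
wrist_force: [-0.5, -0.8, 1.1]
gripper_width: 0.006
gripper_force: 0.2
```

jog_arm(plan=[{"translation":[0,0,0.001],"dr":[0,0,0],"gripper":-1},{"translation":[0,0,0.001],"dr":[0,0,0],"gripper":-1},{"translation":[0,0,0.001],"dr":[0,0,0],"gripper":-1},{"translation":[0,0,0],"dr":[0,0,0],"gripper":-1}])

```text
t: 5.45
tcp_pos: [0.5826, -0.2357, 0.029]
eef_rot: [3.141, -0.0, 0.361]
wrist_force: [0.5, 0.9, 0.6]
gripper_width: 0.003
gripper_force: 0.2
```

jog_arm(plan=[{"translation":[0,0,0.001],"dr":[0,0,0],"gripper":-1},{"translation":[0,0,0],"dr":[0,0,0],"gripper":-1}])

```text
t: 5.65
tcp_pos: [0.5827, -0.2357, 0.0283]
eef_rot: [3.141, -0.0, 0.36]
wrist_force: [0.8, 1.0, 2.3]
gripper_width: 0.004
gripper_force: 1.2
```

jog_arm(plan=[{"translation":[0,0,0.001],"dr":[0,0,0],"gripper":-1},{"translation":[0,0,0],"dr":[0,0,0],"gripper":-1}])

```text
t: 5.85
tcp_pos: [0.5827, -0.2357, 0.0281]
eef_rot: [3.141, -0.001, 0.361]
wrist_force: [-1.2, 1.1, 8.0]
gripper_width: 0.007
gripper_force: 3.8
```

jog_arm(plan=[{"translation":[0.004,0,-0.0003],"dr":[0,0,0],"gripper":-1},{"translation":[0.004,0,0],"dr":[0,0,0],"gripper":-1},{"translation":[0.004,0,0],"dr":[0,0,0],"gripper":-1},{"translation":[0.004,0,0],"dr":[0,0,0],"gripper":-1}])

```text
t: 6.25
tcp_pos: [0.596, -0.2302, 0.0281]
eef_rot: [-3.141, 0.003, 0.361]
wrist_force: [-4.8, -0.1, 7.5]
gripper_width: 0.004
gripper_force: 4.2
```

```bash
python3 -c "
from h import *
where()
g=grab_frame('wrist')['pixels'][:,:,::-1]
cv2.imwrite('pics/s4.png',cv2.resize(g[:260,180:460],(560,520)))"
```

```text
6.25 carr mm [-26.3   0.8] z 28.1 F [-4.6  1.6] 7.5 rot [-3.141e+00  3.000e-03  3.610e-01]
```

View pics/s4.png

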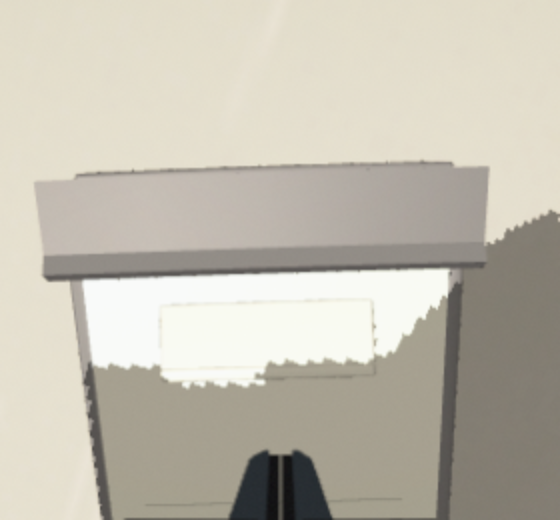

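The flap lies flat with its edge at the lip nose, and the fingers are just short of the step face. I'll push on.

jog_arm(plan=[{"translation":[0.003,0,0],"dr":[0,0,0],"gripper":-1},{"translation":[0.003,0,0],"dr":[0,0,0],"gripper":-1},{"translation":[0.003,0,0],"dr":[0,0,0],"gripper":-1},{"translation":[0.003,0,0],"dr":[0,0,0],"gripper":-1}])

```text
t: 6.7
tcp_pos: [0.6065, -0.2268, 0.0279]
eef_rot: [-3.141, 0.005, 0.361]
wrist_force: [-6.1, -1.5, 7.6]
gripper_width: 0.007
gripper_force: 3.9
```

jog_arm(plan=[{"translation":[0.003,0,0],"dr":[0,0,0],"gripper":-1},{"translation":[0.003,0,0],"dr":[0,0,0],"gripper":-1}])

```text
t: 6.9
tcp_pos: [0.6123, -0.2247, 0.0279]
eef_rot: [-3.142, 0.004, 0.361]
wrist_force: [-6.3, -2.1, 6.6]
gripper_width: 0.004
gripper_force: 3.7
```

```bash
python3 -c "
from h import *
where()
g=grab_frame('wrist')['pixels'][:,:,::-1]
cv2.imwrite('pics/s5.png',cv2.resize(g[:260,180:460],(560,520)))"
```

```text
6.9 carr mm [-9.1  0.5] z 27.9 F [-6.6  0.2] 6.6 rot [-3.142  0.004  0.361]
```

View pics/s5.png

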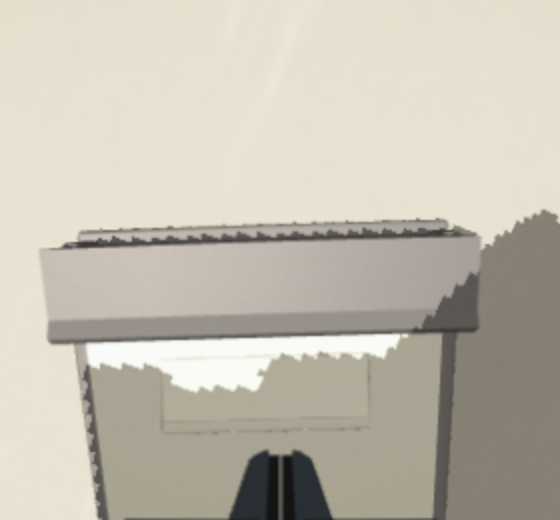

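The step is now closer to the lip (90 px against 106), so the flap is sliding. I'll continue to the stop.

jog_arm(plan=[{"translation":[0.003,0,0],"dr":[0,0,0],"gripper":-1},{"translation":[0.003,0,0],"dr":[0,0,0],"gripper":-1}])

```text
t: 7.15
tcp_pos: [0.6179, -0.2225, 0.0278]
eef_rot: [-3.142, 0.004, 0.361]
wrist_force: [-4.5, -1.6, 7.2]
gripper_width: 0.006
gripper_force: 3.4
```

jog_arm(plan=[{"translation":[0.002,0,0],"dr":[0,0,0],"gripper":-1},{"translation":[0.002,0,0],"dr":[0,0,0],"gripper":-1}])

```text
t: 7.35
tcp_pos: [0.6201, -0.2216, 0.0275]
eef_rot: [-3.141, 0.008, 0.363]
wrist_force: [-10.7, -4.9, 9.5]
gripper_width: 0.004
gripper_force: 6.6
```

jog_arm(plan=[{"translation":[0.001,0,0],"dr":[0,0,0],"gripper":-1},{"translation":[0,0,0],"dr":[0,0,0],"gripper":-1},{"translation":[0,0,0],"dr":[0,0,0],"gripper":-1}])

```text
t: 7.65
tcp_pos: [0.6201, -0.2216, 0.0275]
eef_rot: [-3.141, 0.009, 0.362]
wrist_force: [-10.2, -5.1, 9.2]
gripper_width: 0.009
gripper_force: 6.8
```

It has stopped at the hard stop. I'll release and look.

jog_arm(plan=[{"translation":[-0.0025,0,-0.001],"dr":[0,0,0],"gripper":-1},{"translation":[-0.001,0,-0.003],"dr":[0,0,0],"gripper":-1},{"translation":[-0.001,0,-0.01],"dr":[0,0,0],"gripper":-1},{"translation":[-0.005,0,-0.03],"dr":[0,0,0],"gripper":-1},{"translation":[-0.02,0,-0.04],"dr":[0,0,0],"gripper":-1}])

```text
t: 8.15
tcp_pos: [0.5977, -0.229, 0.1107]
eef_rot: [-3.14, 0.0, 0.362]
wrist_force: [0.5, -0.3, 0.2]
gripper_width: 0.006
gripper_force: 0.0
```

jog_arm(plan=[{"translation":[-0.03,0,-0.03],"dr":[0,0,0],"gripper":-1},{"translation":[-0.03,0,-0.02],"dr":[0,0,0],"gripper":-1},{"translation":[0,0,0],"dr":[0,0,0],"gripper":-1},{"translation":[0,0,0],"dr":[0,0,0],"gripper":-1}])

```text
t: 8.55
tcp_pos: [0.5415, -0.2514, 0.1624]
eef_rot: [3.14, -0.003, 0.36]
wrist_force: [-0.3, 0.4, -0.6]
gripper_width: 0.01
gripper_force: 0.0
```

```bash
python3 -c "
from h import *
where()
f=grab_frame('scene')['pixels'][120:210,290:390,::-1]
g=grab_frame('wrist')['pixels'][:,:,::-1]
cv2.imwrite('pics/s6.png',np.hstack([cv2.resize(f,(400,360),interpolation=2),cv2.resize(g[:200,220:420],(360,360))]))"
```

```text
8.55 carr mm [-84.7  -0.5] z 162.4 F [-0.2  0.5] -0.6 rot [ 3.14e+00 -3.00e-03  3.60e-01]
```

View pics/s6.png

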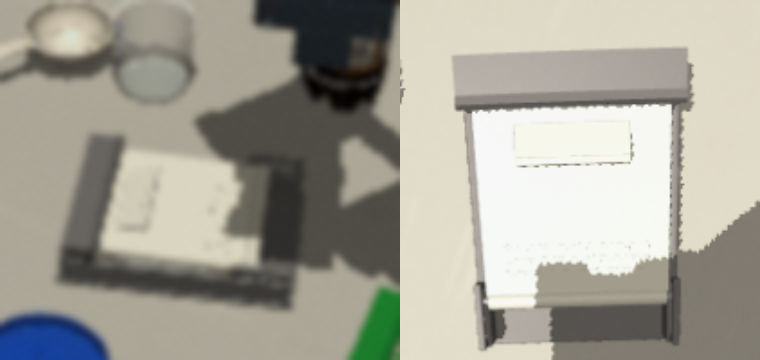

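The flap stays flat under the lip with the fingers clear. The step face is about 28 mm from the nose, as expected when it is fully home.

```bash
python3 -c "
from rig import *
print(close_job())"
```

```text
the job is handed in; nothing more can be done
None
```

The loaded carrier's flap is folded down and pushed fully home under the lip. It stayed shut after I let go, nothing else was touched, and the job is handed in; the hand-in gave no verdict.

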